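# Roll a pipe offcut over the bead and against the stop

### The arm

A 6-joint arm with a two-finger parallel gripper is mounted at the origin on a cart in front of the work surface, level with it; the furniture and walls round the work are solid. World frame = base frame: x ahead of the robot, y to its left, z up, the work surface at z = 0. Lengths are in m, angles in rad, forces in N, time in s.
With the tool pointing down it reaches from about 0.425 to 0.95 m from the base axis. Payload 3.5 kg.
Tool frame: the origin (TCP) lies at the very end of the fingers, on their centre line; the grasp point (between the pads) lies 19 mm behind it; z points along the fingers, y is the direction in which the jaws open and shut (so a half turn about z gives the same grasp; the last joint's range is limited). The gripper opens to 85 mm and grips with 20 to 120 N. Pads are 22 mm wide; open, the fingers measure 114 mm over their backs; the gripper's body (76 mm by 85 mm) begins 54 mm behind the grasp point. The pads swing forward as they close: fully open they stand 13 mm farther back than shut.
Start: joints at [-1.255, 0.286, 1.577, -0, 1.279, -0.15], TCP at [0.303, -0.603, 0.231] pointing down, gripper open.
Joint ranges: [-2.77, 2.77], [-0.9, 2.22], [0.21, 2.48], [-1.53, 4.67], [0.24, 2.81], [-2.84, 2.84]. Speed limits (rad/s): [2.79, 2.79, 3.14, 3.14, 3.14, 3.14].

### API

Orientations are given as a unit quaternion [x, y, z, w].
In Python, from plant import ctrl, eyes, ticket gives the robot as it stands.
- The arm moves only by the tool send_rows, never from a script. Its arguments are lists of equal length, an entry for each row: "translation": the shift along the tool's x, y, z in units of 30 mm (1.0 is 30 mm), a list of three; "rotation": the turn, a rotation vector about the tool's x, y, z in units of 5 degrees (1.0 is 5 degrees), a list of three; "grip": the finger opening in mm, from 0 to 85.4. A call has 1 to 5 rows; each row shifts and turns the commanded pose from where the row before left it, along the tool's axes as they then stand; what a row does not reach is not made up. A row lasts 1/8 s, in which the tool goes at most 62.5 mm and 10.7 degrees, less where a joint would pass 70% of its speed; a pose out of reach is approached as far as the arm can. A call is refused whole if a number of a shift passes 1 or a number of a turn 1, either way. A call with a gripper value outside its range is refused whole. The fingers move at their own pace and stop on an object; "squeeze" is the grip in N (left out, the last holds). Time passes only in rows, so rows that do not move let the fingers close. It gives the time, the measured TCP pose, the force and the opening at its end, in the units of the state.
- ctrl.get_state(): the state, without advancing time (a new reading comes with each control period).
- eyes.read_camera(name): name is "scene" or "top" or "wrist"; returns a dict with "image" (480x640x3 uint8, blue, green, red), "mtx" (3x3 intrinsics, pixels), "xyz" and "orientation" of the camera in the world; the wrist camera has in their place "hand_eye" (4x4, takes a point from camera to tool coordinates, whose origin is the TCP and whose axes are the flange's). Camera axes: x right, y down, z forward; pixel columns grow to the right and rows downward; lengths in m; the calibration is good to about 2 mm. A picture is of the moment at which its call begins: read the wrist's pose just before it. There is no depth.
- ticket.sign_off(): hands the job in, once; it reports no verdict.
The state is a dict: "time": time; "qpos": joint angles; "dq": joint speeds; "joint_efforts": joint torques, N m; "eef_pos": TCP position; "tcp_rot": TCP orientation; "contact_force": force on the tool from outside, world axes, zero at the start; "wrist_torque": the same for the moment, N m; "opening": opening from 0.0 (shut) to 1.0 (fully open).
Only numpy, scipy, OpenCV 4.12 (cv2) and the standard library are available. Lean on these libraries where they do the work, as an engineer would, in place of code of your own. Each camera call takes 0.05 s, during which the arm holds its last target. There are 200 camera calls.

### The job

Roll the loose pipe offcut along the felt board by pressing and stroking on its top, over the low bead, until it lies at rest squarely in the bay between the bead and the tall stop block, and let go of it. Never lift it or shove it from behind at mid-height: touch only its upper part, keep the hand's force on it under 25 N, let it come gently against the stop, and do not disturb the glue bottles and the battery.

Things in the scene. Friction and masses are not known exactly. Their poses are not given: they have to be found in the camera images.
- pipe: Loose metal pipe, 110 mm long, 4 mm wall, 0.55 to 0.95 kg, lying on the felt. Bent out of round: radius 38 mm, with broad swellings of up to 2 mm. Origin at its centre; own y = the pipe's axis, x and z turn as it rolls. A fingertip on its top moves twice as fast as its centre and soon runs off ahead: roll it in several strokes. Friction about 0.6. Contact about 20 N/mm; press by force, 8 to 15 N.
- roll_board: Fixed plywood board, 270 mm along x, 150 along y; origin under its centre; felt top at z = 12 mm slows the pipe. Roll towards +x, pipe axis along y. Low half-round bead across it at x = 46.5 mm, 10 mm wide, 5 mm above the felt (climbing it takes 6 to 12 N on the pipe's top; past it, the pipe rolls down by itself). Back rail at the -x end, 12 mm thick, 14 mm above the felt.
- bay (a point): Point on the felt below the middle of the bay: 70 mm from the board's centre along its x, 12 mm above its underside, axes as the board's. The pipe seated between bead and stop lies on the felt with its centre 38 to 40 mm above this point, within 5 mm along x (a few mm of play).
- stop: Tall wooden stop block fixed across the board, 18 mm thick, 150 mm wide, its top 34 mm above the felt. Origin at the centre of its underside, its face towards the pipe is 9 mm nearer than that; axes as the board's. The face is 38 mm past the bay point.
- glue_white: Bystander: small standing white glue bottle, 27 mm diameter, 55 mm high, beside the board; origin at the centre of its underside. Leave it alone.
- glue_blue: Bystander: small standing blue glue bottle, 27 mm diameter, 60 mm high, beside the board; origin at the centre of its underside. Leave it alone.
- battery: Bystander: small round battery lying on the bench on the other side of the board, 15 mm diameter, 50 mm long; origin at the centre of its underside. Leave it alone.
Mind the look-alikes: they are no part of the job. There is more than one size of the pipe; the job needs the larger.

How it is judged:
On the way, in this order (a step that is already met when the one before it is completed fails the run):
1. the pipe, pressed on its top, has been rolled at least 10 mm along the board and has not yet passed the bead (distance of pipe from where it was at the start of the episode above 0.01 m and contact force between the fingers and pipe above 2 N and x of pipe in the frame of bay below -0.024 m), for 0.05 s.
2. the pipe has come over the bead into the bay (x of pipe in the frame of bay between -0.006 and 0.006 m and z of pipe in the frame of bay below 0.0415 m), for 0.1 s.
At the end, for the whole second after the job is handed in: The pipe lies at rest, released, in the bay between bead and stop: its centre within 6 mm of the bay along the board, within 20 mm of the board's middle line, down on the felt (centre 35 to 41.5 mm above it), its axis within 0.06 rad of the board's y (all of step 2 and y of pipe in the frame of bay between -0.02 and 0.02 m and z of pipe in the frame of bay above 0.035 m and angle between the y axis of pipe and the y axis of roll_board, either way round below 0.06 rad and linear speed of pipe below 0.01 m/s and contact force between the arm and pipe below 0.2 N); the robot touches nothing.
It fails at once if the fingers press or push the pipe with more than 25 N (contact force between the fingers and pipe above 25 N).
It fails at once if the pipe hits or is forced against the stop with more than 25 N (contact force between pipe and stop above 25 N).
It fails at once if the fingers touch the pipe low on its flank, not on its upper part (grasp point under 80 mm above the bench while touching it) (contact force between the fingers and pipe above 0.5 N and height (world z) of the grasp point below 0.08 m).
It fails at once if the pipe is lifted off the board or tipped up (height (world z) of pipe above 0.062 m or angle between pipe's own y axis and vertical below 1.35 rad).
It fails at once if a glue bottle or the battery is moved more than 20 mm (distance of any of glue_white, glue_blue, battery from where it was at the start of the episode above 0.02 m).
It also fails if it takes over 72 s, if anything falls off the work surface, if the arm or the gripper's body presses on something with over 40 N, if the wrist force passes 120 N, or if a joint passes its speed limit or range.

## Working session

There is one attempt and no reset: what is moved stays moved. The work goes in short steps, Python scripts to look and compute and a tool call to move; the robot and the scene stay as the last step left them, time stands still between calls to the robot, and variables do not carry over. Pictures are saved under pics/ and viewed, about 8 in all and at most 12, crops included, and the job is handed in when it is done.

Besides the shell and the picture viewer there is one more tool, called after "Call:" as name(argument=value, ...) on one line, values as JSON. send_rows: Moves the arm, as the interface text tells. Its arguments: {"type":"object","properties":{"translation":{"type":"array"},"rotation":{"type":"array"},"grip":{"type":"array"},"squeeze":{"type":"number"}},"required":["translation","rotation","grip"]}

```bash
mkdir -p pics
cat > h.py <<'E'
import numpy as np, cv2
from scipy.spatial.transform import Rotation as R
from plant import ctrl, eyes, ticket
def snap(n,f):
    c=eyes.read_camera(n); cv2.imwrite('pics/'+f,c['image']); return c
def ray(c,u,v,z):
    K=np.array(c['mtx']);d=R.from_quat(c['orientation']).apply(np.linalg.inv(K)@[u,v,1]) if np.size(c['orientation'])==4 else np.array(c['orientation'])@np.linalg.inv(K)@[u,v,1]
    p=np.array(c['xyz']);return p+d*(z-p[2])/d[2]
def st():
    s=ctrl.get_state();print(round(s['time'],2),np.round(s['eef_pos'],4),np.round(R.from_quat(s['tcp_rot']).as_matrix(),3).tolist(),np.round(s['contact_force'],2),s['opening']);return s
E
python3 - <<'E'
from h import *
import pickle
st()
d={}
for n in('top','scene'):
    c=snap(n,n+'0.png');d[n]=c;print(n,c['mtx'],c['xyz'],c['orientation'])
pickle.dump(d,open('c.pkl','wb'))
E
```

```text
0.0 [ 0.303  -0.6025  0.2299] [[0.893, 0.449, -0.001], [0.449, -0.893, 0.002], [0.0, -0.002, -1.0]] [ 0.25 -0.85  0.53] 0.9962085421404336
top [[530.33779452   0.         322.59915853]
 [  0.         530.33779452 245.32544152]
 [  0.           0.           1.        ]] [ 0.3645882  -0.31195132  0.91551756] [ 0.71345195 -0.69476257  0.05760358 -0.07052033]
scene [[550.75500079   0.         321.03294626]
 [  0.         550.75500079 241.12357509]
 [  0.           0.           1.        ]] [-0.01662029 -0.87871966  0.38632625] [ 0.77832171 -0.29639281  0.19664432 -0.51739504]
```

View pics/top0.png

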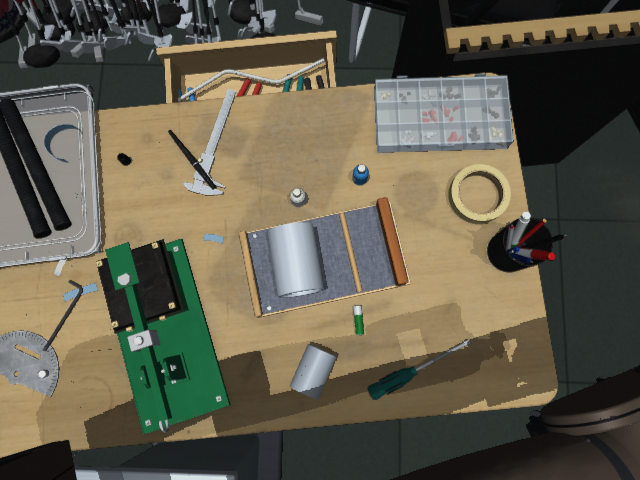

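View pics/scene0.png

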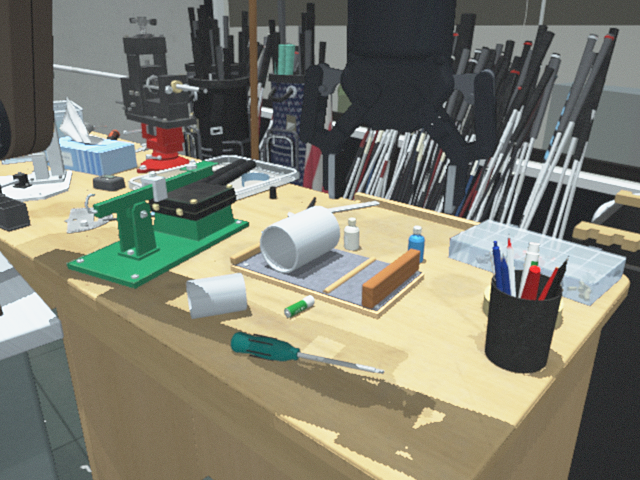

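The top view shows the board with the rail on its left at about (250,275), the bead at about (350,252) and the stop at about (393,242). The large pipe is at about (297,258). The small pipe at (314,370) is the look-alike. I'll enlarge the board.

Run:
```python
import cv2
i=cv2.imread('pics/top0.png')[180:330,225:425]
cv2.imwrite('pics/crop.png',cv2.resize(i,None,fx=4,fy=4,interpolation=cv2.INTER_CUBIC))
```

```text
(no output)
```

View pics/crop.png

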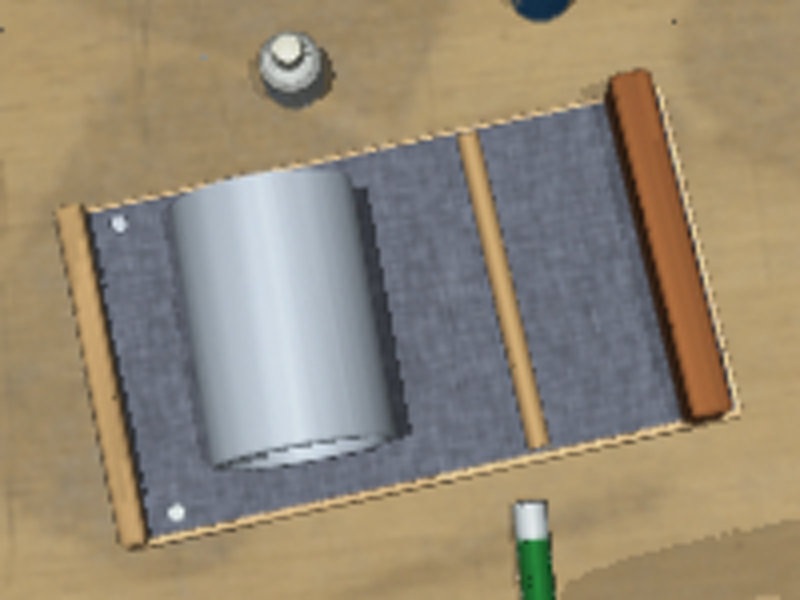

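Run:
```python
from h import *
import pickle
from scipy.optimize import least_squares
c=pickle.load(open('c.pkl','rb'))['top']
f=lambda u,v:(u/4+225-.375,v/4+180-.375)
K=np.array(c['mtx']);Rc=R.from_quat(c['orientation']).as_matrix();p0=np.array(c['xyz'])
def proj(P):
    q=(np.atleast_2d(P)-p0)@Rc@K.T;return q[:,:2]/q[:,2:]
# board pts: local (x,y,z), pixel ; left of image=-x
pts=[((.0465,.075,.017),(468,132)),((.0465,-.075,.017),(539,447)),((-.135,.075,.026),(57,208)),((-.123,.075,.026),(83,206)),((-.123,-.075,.026),(146,543)),((-.135,-.075,.026),(122,549)),
((.135,-.075,.012),(740,412)),((.135,.075,.012),(660,87)),
((.108,.075,.046),(611,80)),((.126,.075,.046),(650,70)),((.126,-.075,.046),(730,410)),((.108,-.075,.046),(690,420))]
L=np.array([a for a,b in pts]);px=np.array([f(*b) for a,b in pts])
W=lambda v,L:np.c_[L[:,:2]@np.array([[np.cos(v[2]),np.sin(v[2])],[-np.sin(v[2]),np.cos(v[2])]])+v[:2],L[:,2]]
g=ray(c,*f(400,310),.012)
best=None
for y0 in np.arange(-3,3.1,1):
    s=least_squares(lambda v:(proj(W(v,L))-px).ravel(),[g[0],g[1],y0],loss='soft_l1')
    if best is None or s.cost<best.cost:best=s
b=best.x;print('board',b,best.cost);print(np.round(proj(W(b,L))-px,1).tolist())
# pipe silhouette: sampled surface hull
e=[f(*q) for q in [(173,203),(182,265),(197,365),(208,440)]],[f(*q) for q in [(351,180),(361,240),(376,335),(388,410)]]
th=np.linspace(0,2*np.pi,120)
def res(v,full=False):
    x,y,a=v;h=.055;r=.0385
    lp=lambda t:np.c_[x+r*np.cos(th)-np.sin(a)*t,y+0*th+np.cos(a)*t,.012+r+r*np.sin(th)]
    A=proj(W(b,lp(-h)));B=proj(W(b,lp(h)))
    out=[]
    d=B.mean(0)-A.mean(0);d/=np.linalg.norm(d);n=np.array([-d[1],d[0]])
    # tangents: extreme points
    for E in e:
        E=np.array(E);sg=np.sign((E.mean(0)-A.mean(0))@n)
        i=np.argmax(A@n*sg);j=np.argmax(B@n*sg)
        t=B[j]-A[i];t/=np.linalg.norm(t);out+=list((E-A[i])@[-t[1],t[0]])
    # far end extreme at ridge; low end lowest
    out.append(B[:,1].min()-f(0,167)[1]);out.append(A[:,1].max()-f(0,470)[1])
    return out
s=least_squares(res,[-.04,0,0]);print('pipe local',s.x,np.round(res(s.x),1),'world',W(b,np.array([[s.x[0],s.x[1],0.05]])),'bay',W(b,np.array([[.07,0,.012]])))
print('bottles',ray(c,360,170,.06),ray(c,297,194,.05),ray(c,359,320,.012))
```

```text
board [ 0.50775787 -0.2959904  -1.33060367] 9.202670775795607
[[-0.7, -2.1], [0.7, 3.3], [-1.0, -0.4], [-0.7, -1.3], [0.1, 0.4], [-0.9, 0.4], [1.0, 1.3], [0.5, -0.7], [-0.7, -0.9], [-0.0, -0.6], [1.2, 0.7], [0.5, 0.5]]
pipe local [-0.04781093  0.00139167 -0.05118386] [ 0.6  0.6  0.7  0.7 -0.6 -0.6 -0.7 -0.8 -0.8  0.8] world [[ 0.49773585 -0.24922095  0.05      ]] bay [[ 0.52441015 -0.36398085  0.012     ]]
bottles [ 0.65171069 -0.35334924  0.06      ] [ 0.61028954 -0.24808859  0.05      ] [ 0.40364708 -0.35801584  0.012     ]
```

```bash
cat >> h.py <<'E'
B=np.array([0.50776,-0.29599]);Y=-1.33060
def b2w(x,y): return B+[np.cos(Y)*x-np.sin(Y)*y,np.sin(Y)*x+np.cos(Y)*y]
def w2b(p):
    d=np.array(p[:2])-B;return np.cos(Y)*d[0]+np.sin(Y)*d[1],-np.sin(Y)*d[0]+np.cos(Y)*d[1]
def plan(x,y,z,ang,n):
    "rows to TCP at board x,y, height z, tool y at angle ang in world"
    s=ctrl.get_state();Rm=R.from_quat(s['tcp_rot']);p=np.array(s['eef_pos'])
    ty=np.array([np.cos(ang),np.sin(ang),0]);tz=np.array([0,0,-1.]);T=R.from_matrix(np.c_[np.cross(ty,tz),ty,tz])
    rv=(Rm.inv()*T).as_rotvec();step=R.from_rotvec(rv/n);t=np.r_[b2w(x,y),z]
    print('rot/row',np.round(np.degrees(rv)/n/5,3));
    for i in range(n):
        print(np.round(Rm.inv().apply((t-p)/n)/.03,2).tolist());Rm=Rm*step
E
python3 - <<'E'
from h import *
plan(-.048-.009,.001,.14,Y+np.pi/2-.05,15)
E
```

```text
rot/row [-0.001 -0.001 -0.989]
[0.74, -0.53, 0.2]
[0.79, -0.46, 0.2]
[0.82, -0.39, 0.2]
[0.85, -0.32, 0.2]
[0.88, -0.24, 0.2]
[0.9, -0.17, 0.2]
[0.91, -0.09, 0.2]
[0.91, -0.01, 0.2]
[0.91, 0.07, 0.2]
[0.9, 0.15, 0.2]
[0.88, 0.22, 0.2]
[0.86, 0.3, 0.2]
[0.83, 0.37, 0.2]
[0.8, 0.44, 0.2]
[0.76, 0.51, 0.2]
```

Call:
send_rows(translation=[[0.74,-0.53,0.2],[0.79,-0.46,0.2],[0.82,-0.39,0.2],[0.85,-0.32,0.2],[0.88,-0.24,0.2]], rotation=[[0,0,-0.99],[0,0,-0.99],[0,0,-0.99],[0,0,-0.99],[0,0,-0.99]], grip=[30,30,30,30,30])

```text
time: 0.72
eef_pos: [0.3674, -0.4813, 0.2005]
tcp_rot: [0.9, 0.435, 0.0, -0.001]
contact_force: [1.4, -0.7, -0.4]
opening: 0.349
```

Call:
send_rows(translation=[[0.9,-0.17,0.2],[0.91,-0.09,0.2],[0.91,-0.01,0.2],[0.91,0.07,0.2],[0.9,0.15,0.2]], rotation=[[0,0,-0.99],[0,0,-0.99],[0,0,-0.99],[0,0,-0.99],[0,0,-0.99]], grip=[30,30,30,30,30])

```text
time: 1.35
eef_pos: [0.4318, -0.3604, 0.1706]
tcp_rot: [0.786, 0.618, 0.0, -0.001]
contact_force: [-0.1, -0.2, 0.4]
opening: 0.351
```

Call:
send_rows(translation=[[0.88,0.22,0.2],[0.86,0.3,0.2],[0.83,0.37,0.2],[0.8,0.44,0.2],[0.76,0.51,0.2]], rotation=[[0,0,-0.99],[0,0,-0.99],[0,0,-0.99],[0,0,-0.99],[0,0,-0.99]], grip=[30,30,30,30,30])

```text
time: 1.98
eef_pos: [0.4956, -0.2397, 0.1406]
tcp_rot: [0.635, 0.772, -0.0, -0.0]
contact_force: [0.4, 0.8, -0.3]
opening: 0.347
```

Call:
send_rows(translation=[[0,0,0],[0,0,0]], rotation=[[0,0,0],[0,0,0]], grip=[30,30])

```text
time: 2.22
eef_pos: [0.4954, -0.2412, 0.1413]
tcp_rot: [0.637, 0.771, -0.0, -0.0]
contact_force: [0.4, 0.0, -0.2]
opening: 0.355
```

Run:
```python
from h import *
s=st();print(w2b(s['eef_pos']))
plan(-.057,.001,.105,Y+np.pi/2-.05,3)
```

```text
2.23 [ 0.4954 -0.2412  0.1413] [[-0.189, 0.982, -0.0], [0.982, 0.189, -0.0], [-0.0, -0.0, -1.0]] [ 0.36  0.03 -0.18] 0.3548739381603881
(np.float64(-0.05619494653455947), np.float64(0.001033666239007183))
rot/row [-0.001  0.001 -0.   ]
[0.01, -0.0, 0.4]
[0.01, -0.0, 0.4]
[0.01, -0.0, 0.4]
```

Call:
send_rows(translation=[[0.01,0,0.6],[0.01,0,0.6],[0,0,0.3],[0,0,0],[0,0,0]], rotation=[[0,0,0],[0,0,0],[0,0,0],[0,0,0],[0,0,0]], grip=[0,0,0,0,0])

```text
time: 2.85
eef_pos: [0.4958, -0.2405, 0.0966]
tcp_rot: [0.637, 0.771, 0.0, 0.0]
contact_force: [0.0, -0.1, 0.2]
opening: 0.001
```

Call:
send_rows(translation=[[0,0,0.1],[0,0,0.06],[0,0,0]], rotation=[[0,0,0],[0,0,0],[0,0,0]], grip=[0,0,0])

```text
time: 3.22
eef_pos: [0.4954, -0.2401, 0.0915]
tcp_rot: [0.636, 0.771, 0.0, -0.0]
contact_force: [0.1, -0.1, 0.0]
opening: -0.002
```

Call:
send_rows(translation=[[0,0,0.02],[0,0,0.02]], rotation=[[0,0,0],[0,0,0]], grip=[0,0])

```text
time: 3.48
eef_pos: [0.4955, -0.2403, 0.0904]
tcp_rot: [0.636, 0.771, 0.0, 0.0]
contact_force: [-0.0, -0.2, -0.2]
opening: -0.001
```

Call:
send_rows(translation=[[0,0,0.02],[0,0,0.01]], rotation=[[0,0,0],[0,0,0]], grip=[0,0])

```text
time: 3.72
eef_pos: [0.4955, -0.2403, 0.0895]
tcp_rot: [0.636, 0.771, -0.0, 0.0]
contact_force: [-0.6, -0.0, 0.9]
opening: -0.002
```

Call:
send_rows(translation=[[0,0,0.01],[0,0,0.01]], rotation=[[0,0,0],[0,0,0]], grip=[0,0])

```text
time: 3.98
eef_pos: [0.4957, -0.2406, 0.0894]
tcp_rot: [0.636, 0.771, -0.0, 0.0]
contact_force: [-1.2, -0.1, 4.1]
opening: 0.001
```

Call:
send_rows(translation=[[0,0,0.02],[-0.1,0,0],[-0.1,0,0],[-0.1,0,0]], rotation=[[0,0,0],[0,0,0],[0,0,0],[0,0,0]], grip=[0,0,0,0])

```text
time: 4.47
eef_pos: [0.4976, -0.25, 0.0896]
tcp_rot: [0.636, 0.771, -0.0, 0.001]
contact_force: [-2.0, -0.5, 7.6]
opening: 0.001
```

Call:
send_rows(translation=[[-0.12,0,0],[-0.12,0,0],[-0.12,0,0],[-0.12,0,0],[-0.12,0,0]], rotation=[[0,0,0],[0,0,0],[0,0,0],[0,0,0],[0,0,0]], grip=[0,0,0,0,0])

```text
time: 5.1
eef_pos: [0.5012, -0.2677, 0.0897]
tcp_rot: [0.636, 0.771, -0.0, 0.001]
contact_force: [-2.5, 0.4, 6.5]
opening: -0.001
```

Run:
```python
from h import *
s=st();print(w2b(s['eef_pos']))
snap('top','t1.png')
i=cv2.imread('pics/t1.png')[180:330,225:425]
cv2.imwrite('pics/t1c.png',cv2.resize(i,None,fx=4,fy=4,interpolation=cv2.INTER_CUBIC))
```

```text
5.1 [ 0.5012 -0.2677  0.0897] [[-0.19, 0.982, 0.001], [0.982, 0.19, -0.002], [-0.002, 0.001, -1.0]] [-2.53  0.45  6.49] -0.0013186397208898733
(np.float64(-0.02904335182675522), np.float64(0.00035977051129040295))
```

View pics/t1c.png

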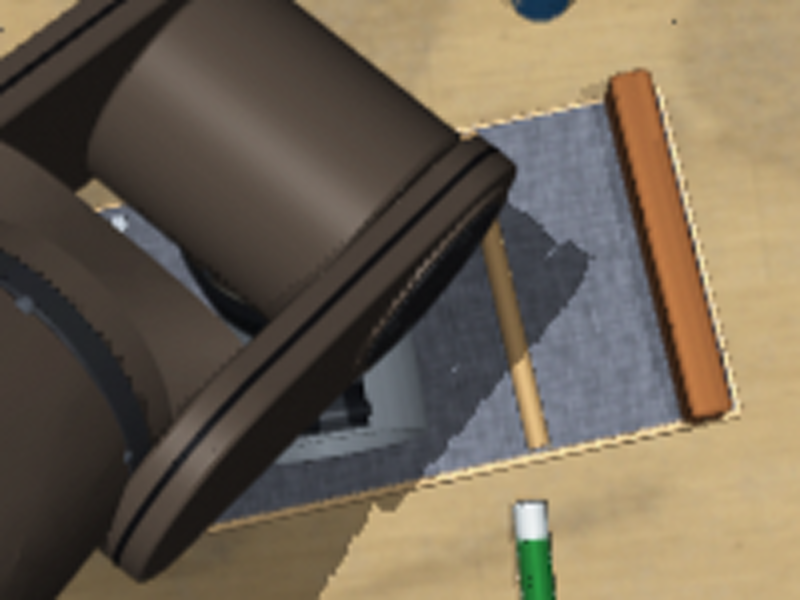

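The tip is rolling the pipe: it has moved about 15 mm (right edge at its lower end from 392 to 427 px). I'll finish this stroke, lift, step back and take the next one.

Call:
send_rows(translation=[[-0.12,0,0],[-0.12,0,0],[0,0,-0.15],[0.3,0,0],[0.3,0,0]], rotation=[[0,0,0],[0,0,0],[0,0,0],[0,0,0],[0,0,0]], grip=[0,0,0,0,0])

```text
time: 5.78
eef_pos: [0.498, -0.2549, 0.0921]
tcp_rot: [0.636, 0.771, 0.0, -0.001]
contact_force: [1.5, 1.2, 0.5]
opening: -0.0
```

Call:
send_rows(translation=[[0,0,0.1],[0,0,0.03],[0,0,0]], rotation=[[0,0,0],[0,0,0],[0,0,0]], grip=[0,0,0])

```text
time: 6.15
eef_pos: [0.4987, -0.2566, 0.0894]
tcp_rot: [0.636, 0.771, -0.0, 0.0]
contact_force: [-1.3, 0.0, 4.2]
opening: -0.0
```

Run:
```python
from h import *
s=st();print(w2b(s['eef_pos']))
```

```text
6.15 [ 0.4987 -0.2566  0.0894] [[-0.19, 0.982, 0.0], [0.982, 0.19, -0.001], [-0.001, -0.0, -1.0]] [-1.35  0.01  4.15] -3.0412076660545295e-05
(np.float64(-0.04045392398158779), np.float64(0.0005919012526966454))
```

Call:
send_rows(translation=[[-0.1,0,0.02],[-0.14,0,0],[-0.14,0,0],[-0.14,0,0],[-0.14,0,0]], rotation=[[0,0,0],[0,0,0],[0,0,0],[0,0,0],[0,0,0]], grip=[0,0,0,0,0])

```text
time: 6.78
eef_pos: [0.5029, -0.2769, 0.0896]
tcp_rot: [0.637, 0.771, -0.0, 0.001]
contact_force: [-1.9, -0.5, 6.5]
opening: 0.001
```

Call:
send_rows(translation=[[-0.14,0,0],[-0.14,0,0],[-0.14,0,0],[-0.14,0,0]], rotation=[[0,0,0],[0,0,0],[0,0,0],[0,0,0]], grip=[0,0,0,0])

```text
time: 7.28
eef_pos: [0.5062, -0.2932, 0.0894]
tcp_rot: [0.637, 0.771, -0.0, 0.001]
contact_force: [-2.6, 0.9, 5.9]
opening: 0.004
```

Run:
```python
from h import *
s=st();print(w2b(s['eef_pos']))
import pickle
c=snap('scene','s1.png');i=c['image'][170:320,220:430]
cv2.imwrite('pics/s1c.png',cv2.resize(i,None,fx=3.8,fy=3.8,interpolation=cv2.INTER_CUBIC))
```

```text
7.28 [ 0.5062 -0.2932  0.0894] [[-0.19, 0.982, 0.002], [0.982, 0.19, -0.002], [-0.002, 0.001, -1.0]] [-2.59  0.9   5.88] 0.003952014955980877
(np.float64(-0.003055357249821691), np.float64(-0.0008827336423406229))
```

View pics/s1c.png

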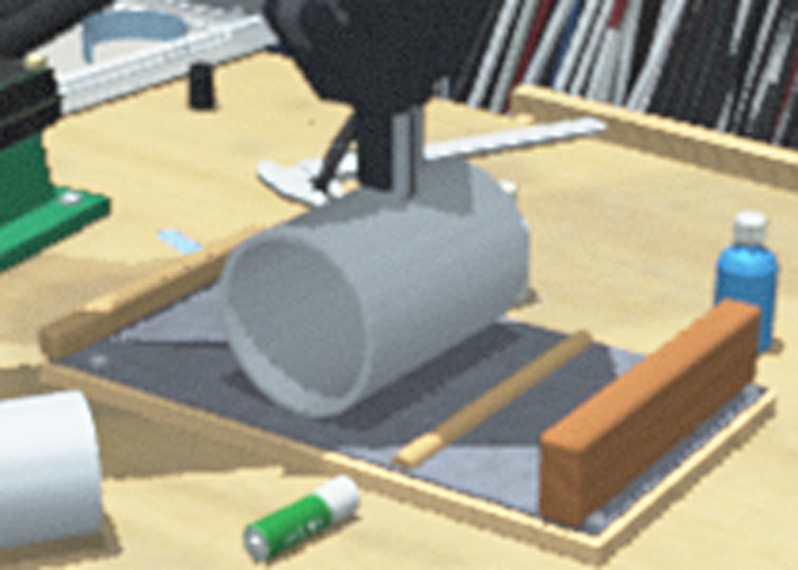

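The scene view shows the pipe still short of the bead. Its near rim is centred at about (298,325) in the crop, and the bead runs from (415,450) to (580,340).

```bash
cat >> h.py <<'E'
def rim(c,u,v,x0=220,y0=170,k=3.8): return w2b(ray(c,x0+u/k,y0+v/k,.0507))
E
python3 - <<'E'
from h import *
import pickle
c=pickle.load(open('c.pkl','rb'))['scene'];print(rim(c,298,325))
# check: start image rim in full pixels bbox (261..~306, 221..272)
print(w2b(ray(c,220+415/3.8,170+450/3.8,.017)),w2b(ray(c,220+580/3.8,170+340/3.8,.017)))
E
```

```text
(np.float64(-0.00859599235956195), np.float64(-0.05442548938161398))
(np.float64(0.05152778097640884), np.float64(-0.06196255012261011)) (np.float64(0.05357114110135228), np.float64(0.060237576048525705))
```

Call:
send_rows(translation=[[0,0,-0.15],[0.35,0,0],[0.35,0,0],[0,0,0.1],[0,0,0.03]], rotation=[[0,0,0],[0,0,0],[0,0,0],[0,0,0],[0,0,0]], grip=[0,0,0,0,0])

```text
time: 7.95
eef_pos: [0.5014, -0.271, 0.0885]
tcp_rot: [0.636, 0.771, -0.0, -0.0]
contact_force: [-1.0, -0.5, 1.5]
opening: 0.0
```

Call:
send_rows(translation=[[0,0,0.02],[-0.15,0,0],[-0.15,0,0]], rotation=[[0,0,0],[0,0,0],[0,0,0]], grip=[0,0,0])

```text
time: 8.32
eef_pos: [0.5035, -0.2813, 0.0891]
tcp_rot: [0.637, 0.771, -0.0, 0.001]
contact_force: [-2.8, -0.6, 5.3]
opening: -0.006
```

Call:
send_rows(translation=[[-0.15,0,0.01],[-0.15,0,0],[-0.15,0,0],[-0.15,0,0]], rotation=[[0,0,0],[0,0,0],[0,0,0],[0,0,0]], grip=[0,0,0,0])

```text
time: 8.82
eef_pos: [0.5073, -0.2996, 0.0895]
tcp_rot: [0.637, 0.771, -0.0, 0.001]
contact_force: [-3.1, 0.4, 7.0]
opening: -0.006
```

Call:
send_rows(translation=[[-0.15,0,0],[-0.15,0,0],[-0.15,0,0]], rotation=[[0,0,0],[0,0,0],[0,0,0]], grip=[0,0,0])

```text
time: 9.2
eef_pos: [0.51, -0.3129, 0.0897]
tcp_rot: [0.637, 0.771, -0.0, 0.001]
contact_force: [-2.3, -0.2, 7.2]
opening: 0.002
```

Run:
```python
from h import *
s=st();print(w2b(s['eef_pos']))
```

```text
9.2 [ 0.51   -0.3129  0.0897] [[-0.189, 0.982, 0.002], [0.982, 0.189, -0.002], [-0.003, 0.001, -1.0]] [-2.31 -0.21  7.21] 0.0018488579308246203
(np.float64(0.01692994624941384), np.float64(-0.001866270655447218))
```

Call:
send_rows(translation=[[0,0,-0.15],[0.34,0,0],[0.34,0,0],[0,0,0.1],[0,0,0.04]], rotation=[[0,0,0],[0,0,0],[0,0,0],[0,0,0],[0,0,0]], grip=[0,0,0,0,0])

```text
time: 9.82
eef_pos: [0.5054, -0.291, 0.0884]
tcp_rot: [0.636, 0.771, -0.0, -0.0]
contact_force: [-2.5, 0.2, 5.3]
opening: 0.001
```

Call:
send_rows(translation=[[0,0,0.01],[-0.15,0,0],[-0.15,0,0],[-0.15,0,0]], rotation=[[0,0,0],[0,0,0],[0,0,0],[0,0,0]], grip=[0,0,0,0])

```text
time: 10.32
eef_pos: [0.5085, -0.3059, 0.0896]
tcp_rot: [0.636, 0.771, -0.001, 0.001]
contact_force: [-2.9, -0.0, 7.4]
opening: 0.002
```

Call:
send_rows(translation=[[-0.15,0,0],[-0.15,0,0],[-0.15,0,0]], rotation=[[0,0,0],[0,0,0],[0,0,0]], grip=[0,0,0])

```text
time: 10.7
eef_pos: [0.5109, -0.319, 0.0898]
tcp_rot: [0.637, 0.771, -0.0, 0.001]
contact_force: [-3.7, 1.7, 10.4]
opening: 0.004
```

Run:
```python
from h import *
s=st();print(w2b(s['eef_pos']))
c=snap('scene','s2.png');i=c['image'][170:320,220:430]
cv2.imwrite('pics/s2c.png',cv2.resize(i,None,fx=3.8,fy=3.8,interpolation=cv2.INTER_CUBIC))
```

```text
10.7 [ 0.5109 -0.319   0.0898] [[-0.19, 0.982, 0.001], [0.982, 0.19, -0.002], [-0.002, 0.001, -1.0]] [-3.65  1.73 10.43] 0.004370204534721886
(np.float64(0.023127950159030918), np.float64(-0.002383164664186713))
```

View pics/s2c.png

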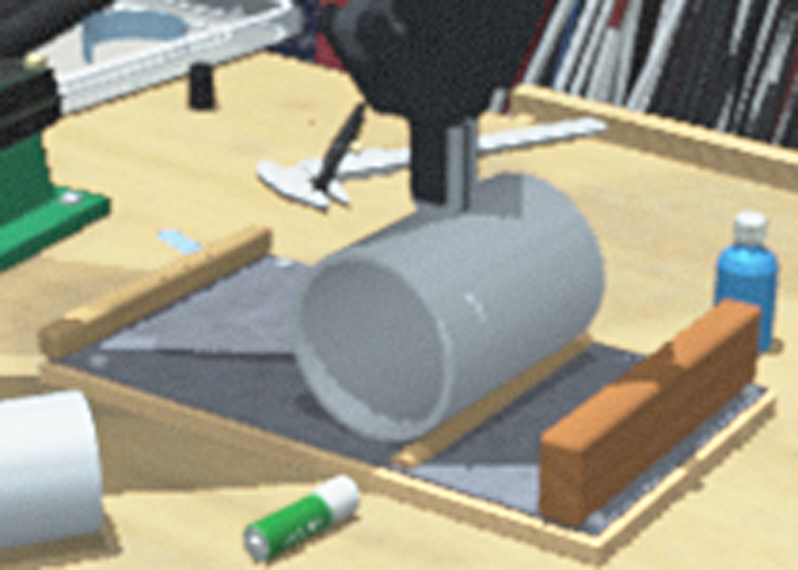

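The near rim is now centred at about (374,344). The pipe is close to the bead, and its far end is probably touching it.

Run:
```python
from h import *
import pickle
c=pickle.load(open('c.pkl','rb'))['scene'];print(rim(c,374,344),rim(c,298,325))
```

```text
(np.float64(0.025900054091057136), np.float64(-0.052135007390371385)) (np.float64(-0.00859599235956195), np.float64(-0.05442548938161398))
```

Call:
send_rows(translation=[[0,0,-0.15],[0.3,-0.14,0],[0.3,-0.14,0],[0,0,0.1],[0,0,0.04]], rotation=[[0,0,0],[0,0,0],[0,0,0],[0,0,0],[0,0,0]], grip=[0,0,0,0,0])

```text
time: 11.38
eef_pos: [0.4985, -0.3021, 0.0894]
tcp_rot: [0.636, 0.772, -0.001, 0.0]
contact_force: [-5.5, -0.2, 8.2]
opening: 0.001
```

Call:
send_rows(translation=[[0,0,0.03],[-0.08,0,0]], rotation=[[0,0,0],[0,0,0]], grip=[0,0])

```text
time: 11.62
eef_pos: [0.4992, -0.3053, 0.0895]
tcp_rot: [0.636, 0.772, -0.001, 0.001]
contact_force: [-5.3, -1.0, 8.6]
opening: -0.001
```

Run:
```python
from h import *
s=st();print(w2b(s['eef_pos']))
```

```text
11.62 [ 0.4992 -0.3053  0.0895] [[-0.191, 0.982, -0.001], [0.982, 0.191, -0.003], [-0.003, -0.001, -1.0]] [-5.31 -0.96  8.56] -0.0009568986410103193
(np.float64(0.007006665693083924), np.float64(-0.010546905417883487))
```

Call:
send_rows(translation=[[-0.12,-0.02,0],[-0.12,0,0.01],[-0.12,0,0]], rotation=[[0,0,0],[0,0,0],[0,0,0]], grip=[0,0,0])

```text
time: 12.0
eef_pos: [0.5014, -0.3165, 0.0897]
tcp_rot: [0.636, 0.772, -0.001, 0.002]
contact_force: [-3.3, -0.1, 9.7]
opening: -0.002
```

Call:
send_rows(translation=[[-0.1,0,0],[-0.1,0,0]], rotation=[[0,0,0],[0,0,0]], grip=[0,0])

```text
time: 12.25
eef_pos: [0.5024, -0.3221, 0.0897]
tcp_rot: [0.636, 0.771, -0.001, 0.001]
contact_force: [-4.8, 0.5, 10.7]
opening: -0.0
```

Call:
send_rows(translation=[[-0.1,0,0],[-0.1,0,0]], rotation=[[0,0,0],[0,0,0]], grip=[0,0])

```text
time: 12.5
eef_pos: [0.5027, -0.3274, 0.0901]
tcp_rot: [0.636, 0.772, -0.001, -0.0]
contact_force: [-6.9, 2.8, 16.0]
opening: -0.002
```

Call:
send_rows(translation=[[-0.1,-0.03,-0.05],[-0.1,0,-0.025]], rotation=[[0,0,0],[0,0,0]], grip=[0,0])

```text
time: 12.75
eef_pos: [0.5037, -0.3327, 0.0913]
tcp_rot: [0.636, 0.771, 0.0, 0.0]
contact_force: [-1.9, 2.4, 8.4]
opening: 0.001
```

Run:
```python
from h import *
s=st();print(w2b(s['eef_pos']))
```

```text
12.75 [ 0.5037 -0.3327  0.0913] [[-0.19, 0.982, 0.001], [0.982, 0.19, -0.0], [-0.0, 0.0, -1.0]] [-1.88  2.41  8.41] 0.0005479393338051545
(np.float64(0.03466120063679832), np.float64(-0.012703022775727256))
```

Run:
```python
from h import *
s=st()
c=snap('scene','s3.png');i=c['image'][170:320,220:430]
cv2.imwrite('pics/s3c.png',cv2.resize(i,None,fx=3.8,fy=3.8,interpolation=cv2.INTER_CUBIC))
```

```text
12.75 [ 0.5037 -0.3327  0.0913] [[-0.19, 0.982, 0.001], [0.982, 0.19, -0.0], [-0.0, 0.0, -1.0]] [-1.88  2.41  8.41] 0.0005479393338051545
```

View pics/s3c.png

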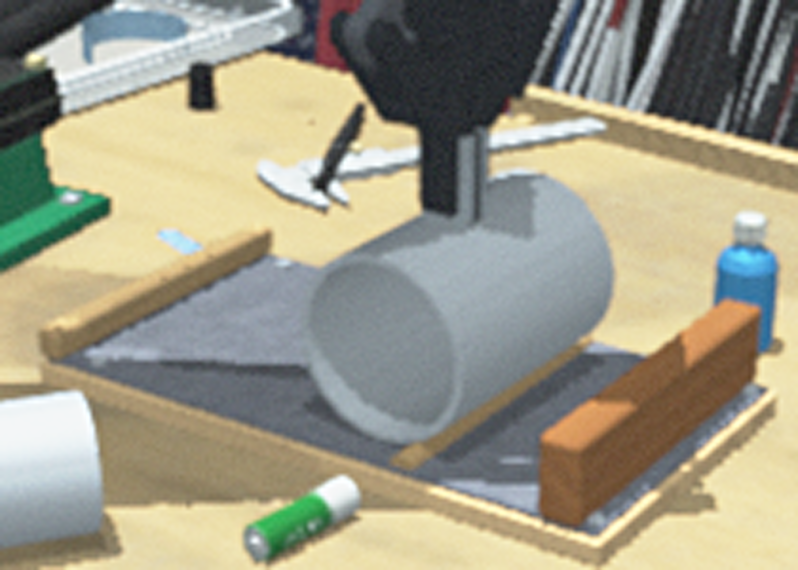

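The rim centre has only moved to about (386,346), so the pipe is roughly 5 mm behind the tip and has just started climbing. The tip slipped. I'll roll it back down under control and take a new grip further behind.

Call:
send_rows(translation=[[0.1,0,0.015],[0.1,0,0.02],[0.1,0,0.015],[0.05,0,0]], rotation=[[0,0,0],[0,0,0],[0,0,0],[0,0,0]], grip=[0,0,0,0])

```text
time: 13.3
eef_pos: [0.5025, -0.3228, 0.0898]
tcp_rot: [0.636, 0.771, 0.0, 0.002]
contact_force: [0.2, 0.9, 6.2]
opening: 0.0
```

Call:
send_rows(translation=[[0,0,-0.17],[0.28,0.1,0],[0.28,0.1,0],[0,0,0.1],[0,0,0.03]], rotation=[[0,0,0],[0,0,0],[0,0,0],[0,0,0],[0,0,0]], grip=[0,0,0,0,0])

```text
time: 13.92
eef_pos: [0.504, -0.3044, 0.0888]
tcp_rot: [0.636, 0.771, -0.0, -0.0]
contact_force: [0.5, 0.2, 3.3]
opening: 0.0
```

Run:
```python
from h import *
s=st();print(w2b(s['eef_pos']))
```

```text
13.93 [ 0.504  -0.3044  0.0888] [[-0.19, 0.982, -0.0], [0.982, 0.19, 0.0], [0.0, -0.0, -1.0]] [0.45 0.23 3.32] 0.00033962721558258613
(np.float64(0.007253526672197057), np.float64(-0.005619780696314865))
```

Call:
send_rows(translation=[[0,0,0.03],[-0.04,-0.01,0.02]], rotation=[[0,0,0],[0,0,0]], grip=[0,0])

```text
time: 14.18
eef_pos: [0.5045, -0.3067, 0.0888]
tcp_rot: [0.637, 0.771, -0.0, 0.001]
contact_force: [-1.0, 0.3, 6.4]
opening: -0.002
```

Call:
send_rows(translation=[[-0.08,0,0.02],[-0.08,0,0]], rotation=[[0,0,0],[0,0,0]], grip=[0,0])

```text
time: 14.42
eef_pos: [0.5052, -0.3113, 0.0893]
tcp_rot: [0.637, 0.771, -0.0, 0.0]
contact_force: [-4.5, 3.5, 13.2]
opening: -0.001
```

Call:
send_rows(translation=[[-0.1,-0.02,-0.02],[-0.1,0,-0.025]], rotation=[[0,0,0],[0,0,0]], grip=[0,0])

```text
time: 14.68
eef_pos: [0.5058, -0.3168, 0.0906]
tcp_rot: [0.637, 0.771, 0.0, 0.0]
contact_force: [-2.8, 3.9, 10.8]
opening: -0.002
```

Call:
send_rows(translation=[[-0.1,-0.01,-0.022],[-0.1,0,-0.02]], rotation=[[0,0,0],[0,0,0]], grip=[0,0])

```text
time: 14.92
eef_pos: [0.5073, -0.3232, 0.0921]
tcp_rot: [0.637, 0.771, 0.0, 0.001]
contact_force: [-1.1, 3.2, 9.7]
opening: -0.001
```

Call:
send_rows(translation=[[-0.1,0,-0.013],[-0.1,0,-0.015],[-0.1,0,-0.012]], rotation=[[0,0,0],[0,0,0],[0,0,0]], grip=[0,0,0])

```text
time: 15.3
eef_pos: [0.5095, -0.3324, 0.0934]
tcp_rot: [0.637, 0.771, 0.0, 0.002]
contact_force: [-0.0, 1.8, 8.1]
opening: -0.0
```

Call:
send_rows(translation=[[-0.1,0,-0.006],[-0.1,0,-0.006],[-0.1,0,-0.004]], rotation=[[0,0,0],[0,0,0],[0,0,0]], grip=[0,0,0])

```text
time: 15.68
eef_pos: [0.5117, -0.3416, 0.0943]
tcp_rot: [0.637, 0.771, 0.0, 0.003]
contact_force: [1.4, 1.8, 9.1]
opening: 0.003
```

Run:
```python
from h import *
s=st();print(w2b(s['eef_pos']))
c=snap('scene','s4.png');i=c['image'][170:320,220:430]
cv2.imwrite('pics/s4c.png',cv2.resize(i,None,fx=3.8,fy=3.8,interpolation=cv2.INTER_CUBIC))
```

```text
15.68 [ 0.5117 -0.3416  0.0943] [[-0.189, 0.982, 0.005], [0.982, 0.189, -0.003], [-0.004, 0.005, -1.0]] [1.39 1.81 9.09] 0.0030226621017540992
(np.float64(0.045274888853069406), np.float64(-0.007013154596201603))
```

View pics/s4c.png

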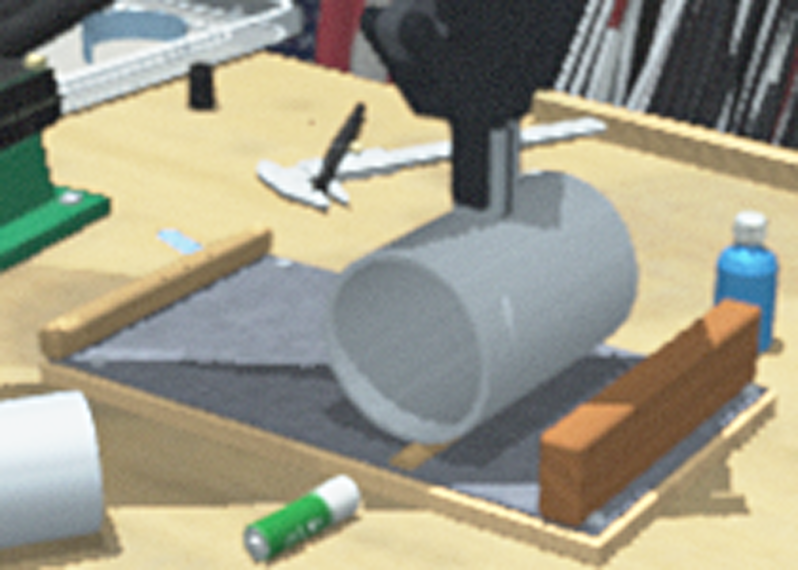

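The rim centre is at about (408,347). The pipe is square and about 4 mm short of the bead's crest. I'll go on gently, keeping the tip ahead of it as a brake.

Call:
send_rows(translation=[[-0.1,0,0],[-0.1,0,0],[-0.1,0,0]], rotation=[[0,0,0],[0,0,0],[0,0,0]], grip=[0,0,0])

```text
time: 16.1
eef_pos: [0.5138, -0.3509, 0.0945]
tcp_rot: [0.637, 0.771, 0.0, 0.004]
contact_force: [2.4, 0.5, 8.6]
opening: -0.002
```

Call:
send_rows(translation=[[-0.1,0.01,0],[-0.1,0.01,0.005],[-0.1,0,0.01]], rotation=[[0,0,0],[0,0,0],[0,0,0]], grip=[0,0,0])

```text
time: 16.48
eef_pos: [0.516, -0.36, 0.0939]
tcp_rot: [0.637, 0.771, 0.0, 0.004]
contact_force: [3.9, -0.4, 7.3]
opening: -0.0
```

Call:
send_rows(translation=[[-0.1,0.02,0.012],[-0.1,0.01,0.02]], rotation=[[0,0,0],[0,0,0]], grip=[0,0])

```text
time: 16.73
eef_pos: [0.5175, -0.3661, 0.0929]
tcp_rot: [0.637, 0.771, -0.001, 0.004]
contact_force: [0.7, -2.2, 6.7]
opening: -0.003
```

Call:
send_rows(translation=[[-0.1,0,0.022],[-0.1,0,0.026]], rotation=[[0,0,0],[0,0,0]], grip=[0,0])

```text
time: 16.98
eef_pos: [0.5189, -0.3722, 0.0915]
tcp_rot: [0.637, 0.771, -0.001, 0.004]
contact_force: [0.3, -2.3, 7.0]
opening: 0.005
```

Call:
send_rows(translation=[[-0.1,0,0.03],[-0.1,0,0.034]], rotation=[[0,0,0],[0,0,0]], grip=[0,0])

```text
time: 17.23
eef_pos: [0.5203, -0.3783, 0.0895]
tcp_rot: [0.637, 0.771, -0.001, 0.005]
contact_force: [1.5, -3.3, 5.7]
opening: 0.001
```

Call:
send_rows(translation=[[-0.1,0,0.04],[-0.1,0,0.046]], rotation=[[0,0,0],[0,0,0]], grip=[0,0])

```text
time: 17.48
eef_pos: [0.5215, -0.3845, 0.087]
tcp_rot: [0.637, 0.771, -0.001, 0.005]
contact_force: [3.3, -2.1, 5.4]
opening: -0.001
```

Run:
```python
from h import *
s=st();print(w2b(s['eef_pos']))
c=snap('scene','s5.png');i=c['image'][170:320,220:430]
cv2.imwrite('pics/s5c.png',cv2.resize(i,None,fx=3.8,fy=3.8,interpolation=cv2.INTER_CUBIC))
```

```text
17.48 [ 0.5215 -0.3845  0.087 ] [[-0.189, 0.982, 0.007], [0.982, 0.189, -0.008], [-0.009, 0.006, -1.0]] [ 3.26 -2.1   5.43] -0.0008563850569561366
(np.float64(0.08920351256566271), np.float64(-0.007707804062214796))
```

View pics/s5c.png

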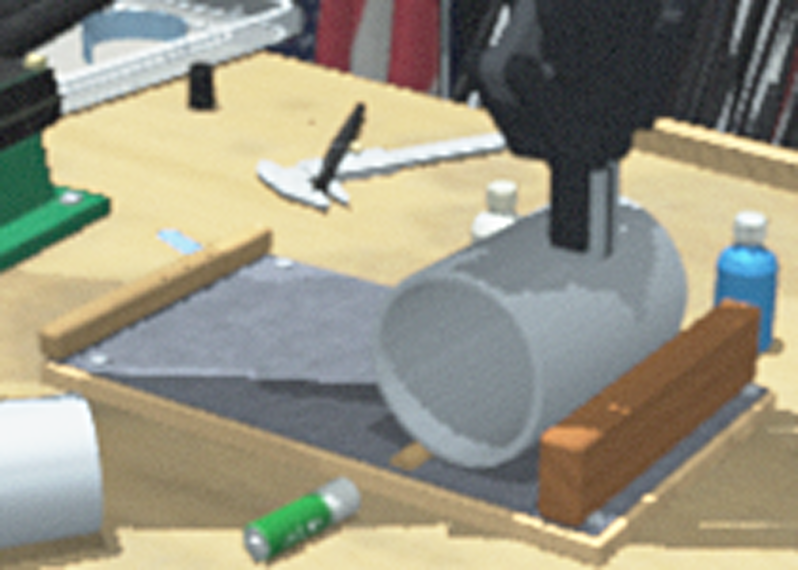

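The pipe has passed the bead and is almost down. Its rim centre is at about (460,370), close to the stop. I'll take a little more of the braked descent.

Call:
send_rows(translation=[[-0.1,0,0.045],[-0.08,0,0.04]], rotation=[[0,0,0],[0,0,0]], grip=[0,0])

```text
time: 17.77
eef_pos: [0.522, -0.39, 0.0848]
tcp_rot: [0.637, 0.771, -0.001, 0.005]
contact_force: [-1.2, -3.7, 8.0]
opening: 0.004
```

Call:
send_rows(translation=[[-0.1,0,0.02],[-0.1,0,0.01]], rotation=[[0,0,0],[0,0,0]], grip=[0,0])

```text
time: 18.02
eef_pos: [0.5228, -0.3945, 0.0835]
tcp_rot: [0.637, 0.771, -0.0, 0.003]
contact_force: [-0.1, 0.8, 7.6]
opening: 0.0
```

Call:
send_rows(translation=[[-0.03,0,-0.06],[-0.1,0,-0.15],[-0.1,0,-0.5],[0,0,-0.9],[0,0,-0.9]], rotation=[[0,0,0],[0,0,0],[0,0,0],[0,0,0],[0,0,0]], grip=[0,0,0,0,0])

```text
time: 18.65
eef_pos: [0.5222, -0.3991, 0.1565]
tcp_rot: [0.637, 0.771, -0.0, -0.0]
contact_force: [0.6, 0.5, 0.6]
opening: 0.001
```

Call:
send_rows(translation=[[1,0,-0.9],[1,0,-0.3],[1,0,-0.1],[1,0,0],[1,0,0]], rotation=[[0,0,0],[0,0,0],[0,0,0],[0,0,0],[0,0,0]], grip=[0,0,0,0,0])

```text
time: 19.27
eef_pos: [0.4937, -0.2509, 0.1953]
tcp_rot: [0.637, 0.771, -0.0, 0.0]
contact_force: [0.6, 0.6, -0.9]
opening: 0.002
```

Run:
```python
from h import *
st()
c=snap('scene','s6.png');i=c['image'][170:320,220:430]
a=cv2.resize(i,None,fx=3.8,fy=3.8,interpolation=cv2.INTER_CUBIC)
cv2.imwrite('pics/s6c.png',a)
c=snap('top','t6.png');i=c['image'][180:330,225:425]
cv2.imwrite('pics/t6c.png',cv2.resize(i,None,fx=4,fy=4,interpolation=cv2.INTER_CUBIC))
```

```text
19.27 [ 0.4937 -0.2509  0.1953] [[-0.19, 0.982, 0.0], [0.982, 0.19, -0.0], [-0.0, 0.0, -1.0]] [ 0.62  0.65 -0.86] 0.0015682764431070237
```

View pics/s6c.png

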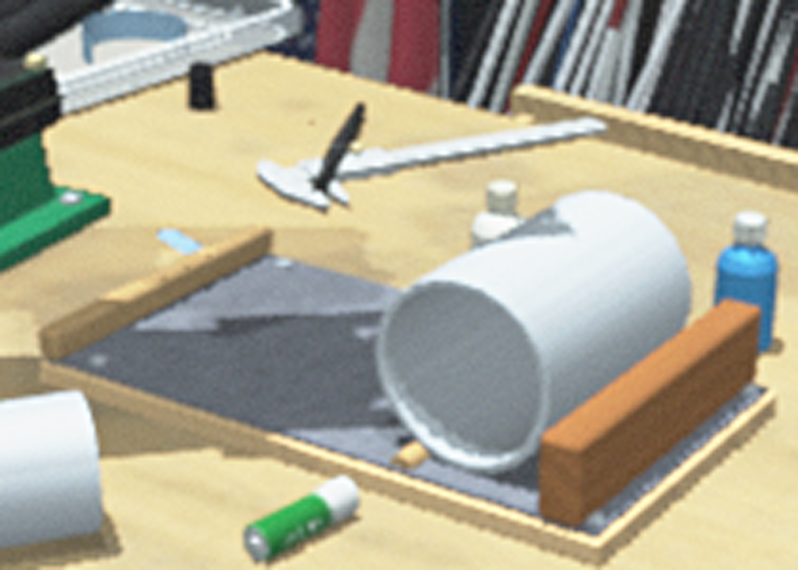

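View pics/t6c.png

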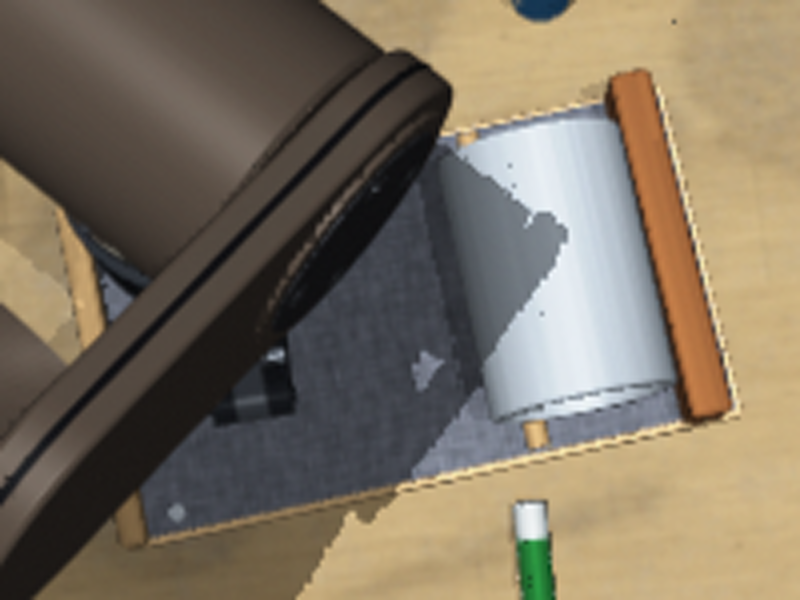

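The pipe lies between bead and stop, with a square look and the arm clear. In the top crop its edges run from (443,185) to (491,412) on the left and from (617,130) to (671,372) on the right. I'll check the numbers.

Run:
```python
from h import *
import pickle
from scipy.optimize import least_squares
D=pickle.load(open('c.pkl','rb'));c=D['top']
print('rim',rim(D['scene'],464,376))
f=lambda q:(q[0]/4+225-.375,q[1]/4+180-.375)
K=np.array(c['mtx']);Rc=R.from_quat(c['orientation']).as_matrix();p0=np.array(c['xyz'])
def proj(P):
    q=(P-p0)@Rc@K.T;return q[:,:2]/q[:,2:]
e=[[(443,185),(455,240),(470,312),(491,412)],[(617,130),(633,200),(652,285),(671,372)]]
th=np.linspace(0,2*np.pi,180);r=.0387
def res(v):
    x,y,a=v
    def P(t):
        w=np.array([b2w(x+r*np.cos(k)-np.sin(a)*t,y+np.cos(a)*t) for k in th]);return proj(np.c_[w,.012+r+r*np.sin(th)])
    A,Bq=P(-.055),P(.055);d=Bq.mean(0)-A.mean(0);n=np.array([-d[1],d[0]]);o=[]
    for E in e:
        E=np.array([f(q) for q in E]);sg=np.sign((E.mean(0)-(A.mean(0)+Bq.mean(0))/2)@n)
        i=np.argmax(A@n*sg);j=np.argmax(Bq@n*sg);t=Bq[j]-A[i];t/=np.linalg.norm(t);o+=list((E-A[i])@[-t[1],t[0]])
    return o+[Bq[:,1].min()-f((0,117))[1],A[:,1].max()-f((0,420))[1]]
s=least_squares(res,[.07,0,0]);print(s.x,np.round(s.fun,1))
t=ctrl.get_state();print(t['time'])
```

```text
rim (np.float64(0.06940715329521081), np.float64(-0.05643142898919902))
[ 0.06659021 -0.00233737 -0.01334655] [ 0.5  0.6  0.6  0.6 -0.5 -0.5 -0.6 -0.8 -0.7  0.7]
19.375
```

Call:
send_rows(translation=[[0,0,0],[0,0,0],[0,0,0],[0,0,0],[0,0,0]], rotation=[[0,0,0],[0,0,0],[0,0,0],[0,0,0],[0,0,0]], grip=[0,0,0,0,0])

```text
time: 20.0
eef_pos: [0.494, -0.252, 0.1946]
tcp_rot: [0.637, 0.771, -0.0, -0.0]
contact_force: [0.1, -0.1, 0.6]
opening: 0.004
```

Run:
```python
from h import *
a=cv2.imread('pics/s6.png');b=snap('scene','s7.png')['image']
d=cv2.absdiff(a,b)[215:300,318:405];print('diff pipe region',d.mean(),(d.max(2)>40).sum())
st();ticket.sign_off()
```

```text
diff pipe region 2.2052738336713995 2
20.05 [ 0.494  -0.252   0.1946] [[-0.19, 0.982, -0.0], [0.982, 0.19, 0.0], [0.0, -0.0, -1.0]] [-0.68 -0.07  1.07] 0.004052731390549883
the job is handed in; nothing more can be done
```

The larger pipe lies in the bay between the bead and the stop, released and apparently at rest. I handed the job in at about 20 s of the 72 s allowed.

I rolled it with several light strokes of the closed fingertips on its top, mostly 6–10 N. The highest force I read was about 18 N in total, on the first try at the bead. That try slipped, so I rolled the pipe back down under control and took a new grip further behind. On the far side the tip stayed ahead of the pipe as a brake, so it came down slowly.

- **Position (top camera):** the pipe's centre is about 3.4 mm short of the bay point along the board, inside the 6 mm limit. It is about 2 mm off the middle line and turned about 0.013 rad, against limits of 20 mm and 0.06 rad.
- **At rest and free:** two scene pictures about 0.7 s apart show no movement, and the arm stands about 0.1 m above the pipe with only noise on the force reading. The bottles and battery look unmoved in the pictures.
- **Where the checks disagree:** the scene camera put the pipe about 0.6 mm short of the bay point. Corrected by its offset at the bead and on an earlier pipe reading, that becomes about 5–7 mm short, on either side of the 6 mm limit. I trusted the top view, because bead and stop leave only about 3 mm of play.
- **Not measured:** I did not measure the pipe's height on the felt or its force against the stop.

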